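# Key in the bone order on the quiz stations

### The job

Key in the answer on the three bone-quiz stations: with the fingertips, press the key in front of the hip socket fully home, then the key in front of the ankle bone, and last the key in front of the white hand. The keys stay down when pressed; do not start one before the one before it is home. Only the keys are to be pushed: leave the three models, the glass stopper and the pointer lying where they are, and finish clear of everything.

Things in the scene. Friction and masses are not known exactly. Their poses are not given: they have to be found in the camera images.
- hip_station: Beechwood quiz station with the hip socket lying on it: a block 200 x 95 x 30 mm (x, y, z) screwed down on a 4 mm rubber mat. Origin: centre of its underside, z up. The push key is 60 mm from the centre towards -x (the end nearer the robot); the model lies on a cork pad around 50 mm from the centre towards +x. The three stations are alike; their places change.
- hip_key_top (a point): Centre of the top face of the hip socket station's push key: a flat white round cap, 32 mm across, in a fixed steel collar 48 mm across whose top is 36 mm above the station's underside. The top face is 52 mm above the station's underside at joint 0 and 40 mm above it (still 4 mm proud of the collar) when fully home. Moves with the key.
- hip_key (a joint): How far the hip socket station's key is pushed in, m: 0 fully up, 0.012 fully home against a hard stop; starts between 0 and 0.003. It moves straight down against a steady drag of about 4 N and has no spring: it stays where it is pushed.
- ankle_station: Beechwood quiz station with the ankle bone lying on it: a block 200 x 95 x 30 mm (x, y, z) screwed down on a 4 mm rubber mat. Origin: centre of its underside, z up. The push key is 60 mm from the centre towards -x (the end nearer the robot); the model lies on a cork pad around 50 mm from the centre towards +x. The three stations are alike; their places change.
- ankle_key_top (a point): Centre of the top face of the ankle bone station's push key: a flat white round cap, 32 mm across, in a fixed steel collar 48 mm across whose top is 36 mm above the station's underside. The top face is 52 mm above the station's underside at joint 0 and 40 mm above it (still 4 mm proud of the collar) when fully home. Moves with the key.
- ankle_key (a joint): How far the ankle bone station's key is pushed in, m: 0 fully up, 0.012 fully home against a hard stop; starts between 0 and 0.003. It moves straight down against a steady drag of about 4 N and has no spring: it stays where it is pushed.
- resin_station: Beechwood quiz station with the resin hand lying on it: a block 200 x 95 x 30 mm (x, y, z) screwed down on a 4 mm rubber mat. Origin: centre of its underside, z up. The push key is 60 mm from the centre towards -x (the end nearer the robot); the model lies on a cork pad around 50 mm from the centre towards +x. The three stations are alike; their places change.
- resin_key_top (a point): Centre of the top face of the resin hand station's push key: a flat white round cap, 32 mm across, in a fixed steel collar 48 mm across whose top is 36 mm above the station's underside. The top face is 52 mm above the station's underside at joint 0 and 40 mm above it (still 4 mm proud of the collar) when fully home. Moves with the key.
- resin_key (a joint): How far the resin hand station's key is pushed in, m: 0 fully up, 0.012 fully home against a hard stop; starts between 0 and 0.003. It moves straight down against a steady drag of about 4 N and has no spring: it stays where it is pushed.
- hip_socket: Beechwood hip socket model standing loose on its station: a cup open upward, 68 mm across and 50 mm high, with a flat upright wing at its +x side up to 74 mm high. Origin: centre of the underside of its foot, z up. About 0.12 kg.
- ankle_bone: White ceramic ankle bone lying loose on its station: a lump 70 x 36 x 38 mm (x, y, z) with a rounded saddle on top and a round head towards +x. Origin: underside, near its middle, z up. About 0.13 kg.
- resin_hand: White resin model of a hand lying flat and loose on its station: about 87 mm long, 65 mm wide, 24 mm high, wrist towards -x, fingers towards +x, thumb towards +y. Origin: underside, middle of its length, z up. About 0.1 kg.
- stopper: Green glass stopper standing loose on the mat beyond the stations, 42 mm across, 56 mm high. Origin: centre of its underside, z up. Not part of the work.
- pointer: Tin pointer lying loose on the mat beyond the stations: a rod 260 mm long, 16 mm wide and 12 mm high at its handle. It reaches from -130 to +130 mm along its own x from the origin (underside). Not part of the work.
Mind the look-alikes: they are no part of the job. Leave any green look-alike of the hip_station alone.

How it is judged (in metres and radians):
On the way, in this order (a step that is already met when the one before it is completed fails the run):
1. The hip socket station's key is pushed fully home by the fingers (value of joint hip_key above 0.01 m and contact force between the fingers and hip_station above 0.5 N), for 0.02 s.
2. The ankle bone station's key is pushed fully home by the fingers (value of joint ankle_key above 0.01 m and contact force between the fingers and ankle_station above 0.5 N), for 0.02 s.
3. The resin hand station's key is pushed fully home by the fingers (value of joint resin_key above 0.01 m and contact force between the fingers and resin_station above 0.5 N), for 0.02 s.
At the end, for the whole second after the job is handed in: All three keys are within 2 mm of fully home (12 mm), pressed in the order hip socket, ankle bone, hand; the three models rest within 15 mm of where they started and upright as they were (within 0.3 rad), the stopper and the pointer within 20 mm (value of joint each of hip_key, ankle_key, resin_key above 0.01 m and distance of each of hip_socket, ankle_bone, resin_hand from where it was at the start of the episode below 0.015 m and angle between each of hip_socket, ankle_bone, resin_hand's own z axis and vertical below 0.3 rad and distance of each of stopper, pointer from where it was at the start of the episode below 0.02 m and linear speed of each of hip_socket, ankle_bone, resin_hand, stopper, pointer below 0.02 m/s); the robot touches nothing.
It fails at once if The ankle bone's key is pushed in before the hip socket's key is home (value of joint ankle_key above 0.006 m and value of joint hip_key below 0.009 m).
It fails at once if The hand's key is pushed in before both others are home (value of joint resin_key above 0.006 m and value of joint any of hip_key, ankle_key below 0.009 m).
It fails at once if A model is shifted by more than 15 mm, lifted or tipped (distance of any of hip_socket, ankle_bone, resin_hand from where it was at the start of the episode above 0.015 m or angle between any of hip_socket, ankle_bone, resin_hand's own z axis and vertical above 0.3 rad).
It fails at once if The stopper or the pointer is shifted by more than 20 mm or lifted (distance of any of stopper, pointer from where it was at the start of the episode above 0.02 m).
It also fails if it takes over 40 s, if anything falls off the work surface, if the arm or the gripper's body presses on something with over 40 N, if the wrist force passes 120 N, or if a joint passes its speed limit or range.

### The arm

A 6-joint arm with a two-finger parallel gripper is mounted at the origin on the work surface. World frame = base frame: x ahead of the robot, y to its left, z up, the work surface at z = 0. Lengths are in m, angles in degrees, forces in N, time in s.
With the tool pointing down it reaches from about 0.35 to 0.975 m from the base axis. Payload 4.9 kg.
Tool frame: the origin (TCP) lies on the centre line of the jaws, within the pads' length; the fingertips stand 11 mm ahead of it and the grasp point (between the pads) lies 8 mm behind it; z points along the fingers, y is the line along which they close (so a half turn about z gives the same grasp; the last joint's range is limited). The gripper opens to 85 mm and grips with 20 to 120 N. Pads are 22 mm wide; open, the fingers measure 114 mm over their backs; the gripper's body (76 mm by 85 mm) begins 54 mm behind the grasp point. The pads swing forward as they close: fully open they stand 13 mm farther back than shut.
Start: joints at [68.755, 3.019, 92.412, -0, 84.569, -6.818], TCP at [0.156, 0.605, 0.242] pointing down, gripper open.
Joint ranges: [-172.51, 172.51], [-57.92, 126.97], [3.15, 148.05], [-58.71, 238.71], [5.1, 150.11], [-179.66, 179.66]. Speed limits (degrees/s): [147.25, 147.25, 180, 180, 180, 180].

### API

Orientations are given as a 3x3 rotation matrix whose columns are the frame's x, y, z axes.
In Python, from plant import r gives the robot as it stands.
- The arm moves only by the tool apply_moves, never from a script. Its arguments are lists of equal length, an entry for each row: "translation": the shift along the tool's x, y, z as a fraction of full scale, a list of three; "yaw": the turn about the tool's z as a fraction of full scale. A call has 1 to 20 rows; each row shifts and turns the commanded pose from where the row before left it, along the tool's axes as they then stand; what a row does not reach is not made up. Full scale, the value 1, is 0.2 m for a shift and pi/4 rad for a turn. A row lasts 1/10 s, in which the tool goes at most 50 mm and 8.59 degrees, less where a joint would pass 70% of its speed; a pose out of reach is approached as far as the arm can. A call with a number of a shift or a turn outside -1 to 1 is refused whole. A call with a gripper value outside its range is refused whole. "gripper" is the opening, from 0 (shut) to 1 (fully open), set as the call begins (left out, the last holds). The fingers move at their own pace and stop on an object; "squeeze" is the grip in N (left out, the last holds). Time passes only in rows, so rows that do not move let the fingers close. It gives the time, the measured TCP pose, the force, the opening and the grip force at its end, in the units of the state.
- r.read_state(): the state, without advancing time (a new reading comes with each control period).
- r.snapshot(name): name is "scene" or "side" or "wrist"; returns a dict with "color" (400x640x3 uint8, red, green, blue), "fovy" (degrees; the focal length in pixels is half the picture's height over the tangent of half this angle, whatever the lens; pixels are square), "cx", "cy" (the principal point, pixels), "xyz" and "orientation" of the camera in the world. Camera axes: x right, y down, z forward; pixel columns grow to the right and rows downward; lengths in m; the calibration is good to about 2 mm. The wrist camera is an equidistant fisheye: a pixel r from the principal point sees the ray r / f radians off the axis. A picture is of the moment at which its call begins. There is no depth.
- r.sign_off(): hands the job in; it is judged then, once.
The state is a dict: "t": time; "qpos": joint angles; "qd": joint speeds; "joint_torque": joint torques, N m; "position": TCP position; "orientation": TCP orientation; "ft_force": force on the tool from outside, world axes, zero at the start; "torque": the same for the moment, N m; "gripper_width": finger opening in m; "gripper_force": force on a finger pad.
Only numpy, scipy, OpenCV 4.12 (cv2) and the standard library are available. Lean on these libraries where they do the work, as an engineer would, in place of code of your own. Each camera call takes 0.05 s, during which the arm holds its last target. There are 200 camera calls.

## Working session

There is one attempt and no reset: what is moved stays moved. The work goes in short steps, Python scripts to look and compute and a tool call to move; the robot and the scene stay as the last step left them, time stands still between calls to the robot, and variables do not carry over. Pictures are saved under pics/ and viewed, at most 10 in all, crops included, and the job is handed in when it is done.

Besides the shell and the picture viewer there is one more tool, called after "Call:" by a JSON object that holds its "op" and its "data". apply_moves: Moves the arm, as the interface text tells. Its arguments: {"type":"object","properties":{"translation":{"type":"array","items":{"type":"array","items":{"type":"number","minimum":-1,"maximum":1}}},"yaw":{"type":"array","items":{"type":"number","minimum":-1,"maximum":1}},"gripper":{"type":"number"},"squeeze":{"type":"number"}},"required":["translation","yaw"]}

```bash
mkdir -p pics; cat > h.py <<'E'
import numpy as np, cv2
from plant import r
def snap(n,f):
    s=r.snapshot(n); cv2.imwrite(f'pics/{f}.png',s['color'][...,::-1])
    np.save(f'pics/{f}.npy',s,allow_pickle=True); return s
def load(f): return np.load(f'pics/{f}.npy',allow_pickle=True).item()
def ray(s,u,v,wrist=False):
    f=200/np.tan(np.radians(s['fovy'])/2); x,y=u-s['cx'],v-s['cy']
    if wrist:
        rr=np.hypot(x,y); a=rr/f; d=np.array([x/rr*np.sin(a),y/rr*np.sin(a),np.cos(a)])
    else: d=np.array([x/f,y/f,1.])
    return np.array(s['xyz']),np.array(s['orientation']).reshape(3,3)@d
def plane(s,u,v,z,wrist=False):
    o,d=ray(s,u,v,wrist); return o+d*(z-o[2])/d[2]
E
python3 - <<'E'
from h import *
for n in ['scene','side','wrist']:
    s=snap(n,n+'0'); print(n,s['fovy'],s['cx'],s['cy'],s['xyz'],np.round(s['orientation'],3).tolist())
st=r.read_state(); print(st['t'],st['position'],np.round(st['orientation'],3).tolist(),st['gripper_width'])
E
```

```text
scene 45.025031061408725 314.9661122087911 198.23964329066348 [1.24495571 0.30466956 0.98763881] [[-0.406, 0.664, -0.628], [0.914, 0.297, -0.276], [0.003, -0.686, -0.727]]
side 45.49352187074258 319.35646223474106 193.39789342840794 [ 0.32245094 -1.18979554  0.84130185] [[0.994, -0.057, 0.094], [-0.11, -0.548, 0.829], [0.004, -0.834, -0.551]]
wrist 65.70646984690485 318.0123528228326 199.5361079759224 [0.07654704 0.62506145 0.3714943 ] [[0.248, 0.919, 0.307], [0.969, -0.235, -0.08], [-0.001, 0.317, -0.948]]
0.15 [0.15554344 0.60484337 0.24132001] [[-0.968, 0.249, -0.001], [0.249, 0.968, -0.002], [0.0, -0.002, -1.0]] 0.08553530286465244
```

View pics/scene0.png

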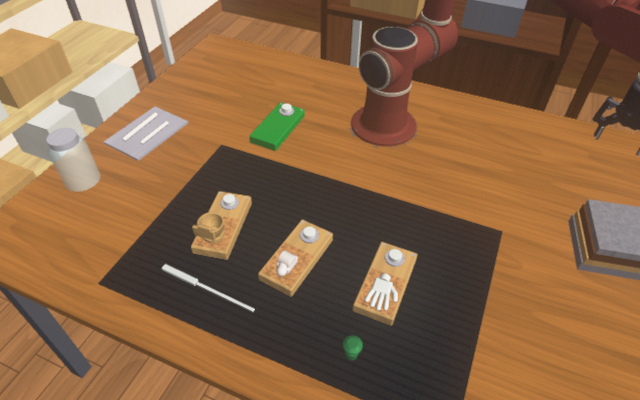

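View pics/side0.png

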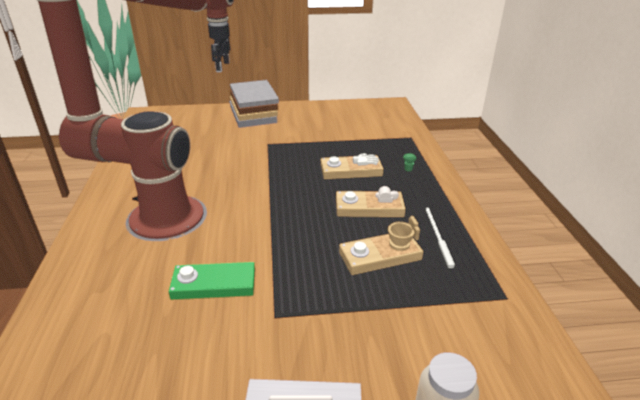

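The scene picture shows the hip socket station's key at (229,201), the ankle bone's at (310,233) and the hand's at (396,257). A green look-alike has its key at (287,109). The side picture shows the same keys at (361,249), (350,198) and (335,162), with the green one at (187,273). The three beechwood stations on the mat are the ones meant. I'll enlarge to confirm and triangulate the caps.

```bash
cat > m.py <<'E'
from h import *
A,B=load('scene0'),load('side0')
P={'hip':((229,201),(361,249)),'ankle':((310,233),(350,198)),'hand':((396,257),(335,162))}
def cap(s,u,v):
    c=s['color'][v-16:v+16,u-16:u+16].astype(int)
    m=((c.min(2)>185)&(c.max(2)-c.min(2)<40)).astype(np.uint8)
    n,l,st,ce=cv2.connectedComponentsWithStats(m)
    if n<2: return None
    i=1+np.argmin(np.hypot(*(ce[1:]-16).T)+ (st[1:,4]<10)*99)
    x,y,w,h,a=st[i]; return ce[i]+[u-16,v-16],(x+u-16,y+v-16,w,h,a)
for k,(a,b) in P.items():
    ca,cb=cap(A,*a),cap(B,*b); print(k,ca,cb)
    for s,c in((A,ca),(B,cb)):
        if c: print('  plane',np.round(plane(s,*c[0],.055),4))
    (o1,d1),(o2,d2)=ray(A,*ca[0]),ray(B,*cb[0])
    t=np.linalg.lstsq(np.c_[d1,-d2],o2-o1,rcond=None)[0]
    print('  tri',np.round((o1+d1*t[0]+o2+d2*t[1])/2,4), np.linalg.norm(o1+d1*t[0]-o2-d2*t[1]).round(4))
a=cv2.resize(A['color'][180:330,185:425],None,fx=3.2,fy=3.2,interpolation=cv2.INTER_CUBIC)[:300*2]
b=cv2.resize(B['color'][145:275,310:440],None,fx=3,fy=3,interpolation=cv2.INTER_CUBIC)
cv2.imwrite('pics/crop1.png',a[...,::-1]); cv2.imwrite('pics/crop2.png',b[...,::-1])
E
python3 m.py
```

```text
hip (array([229.64864865, 199.25225225]), (np.int32(223), np.int32(194), np.int32(13), np.int32(13), np.int32(111))) (array([359.51162791, 248.73255814]), (np.int32(351), np.int32(242), np.int32(18), np.int32(14), np.int32(172)))
  plane [ 0.5349 -0.2548  0.055 ]
  plane [ 0.5298 -0.2716  0.055 ]
  tri [ 0.5306 -0.2603  0.0467] 0.0038
ankle (array([309.89344262, 232.46721311]), (np.int32(303), np.int32(227), np.int32(13), np.int32(14), np.int32(122))) (array([349.81355932, 196.72033898]), (np.int32(342), np.int32(191), np.int32(16), np.int32(12), np.int32(118)))
  plane [ 0.5514 -0.0139  0.055 ]
  plane [ 0.5439 -0.0341  0.055 ]
  tri [ 0.5457 -0.0178  0.045 ] 0.0031
hand (array([395.94573643, 255.10852713]), (np.int32(389), np.int32(249), np.int32(14), np.int32(15), np.int32(129))) (array([333.69767442, 161.18604651]), (np.int32(327), np.int32(157), np.int32(14), np.int32(9), np.int32(86)))
  plane [0.531  0.2029 0.055 ]
  plane [0.5251 0.1815 0.055 ]
  tri [0.5262 0.2011 0.0454] 0.0044
```

View pics/crop1.png

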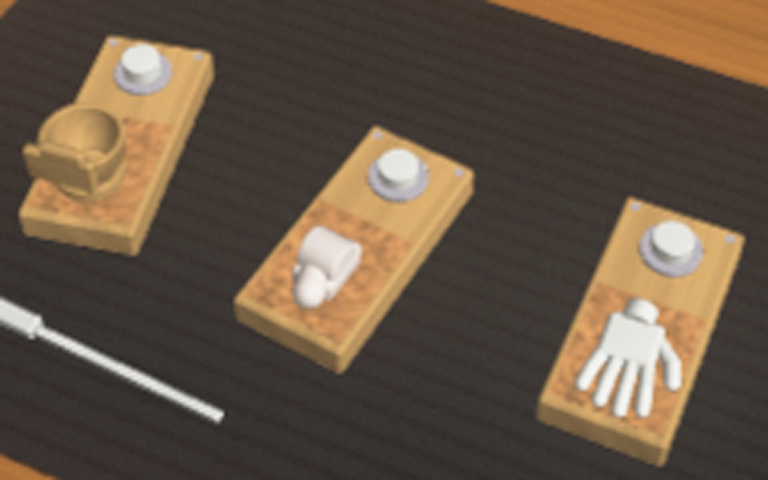

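The crop confirms it: cup, ankle lump and white hand lie from left to right on beechwood stations, each with its cap at the robot's end. I'll close the fingers and go towards the stations at height.

Call:
{"op": "apply_moves", "data": {"translation": [[-0.155, -0.113, 0], [-0.155, -0.113, 0], [-0.155, -0.113, 0], [-0.155, -0.113, 0], [-0.155, -0.113, 0], [-0.155, -0.113, 0], [-0.155, -0.113, 0], [-0.155, -0.113, 0], [-0.155, -0.113, 0], [-0.155, -0.113, 0], [-0.155, -0.113, 0], [-0.155, -0.113, 0], [0, 0, 0]], "yaw": [0, 0, 0, 0, 0, 0, 0, 0, 0, 0, 0, 0, 0], "gripper": 0, "squeeze": 40}}

```text
t: 1.45
position: [0.4503, 0.247, 0.242]
orientation: [[-0.967, 0.254, 0.0], [0.254, 0.967, -0.001], [-0.001, -0.001, -1.0]]
ft_force: [-0.8, 0.7, 0.1]
gripper_width: 0.0001
gripper_force: 0.0
```

Call:
{"op": "apply_moves", "data": {"translation": [[-0.073, -0.169, 0], [-0.073, -0.169, 0], [-0.073, -0.169, 0], [-0.073, -0.169, 0], [-0.073, -0.169, 0], [-0.073, -0.169, 0], [-0.073, -0.169, 0], [-0.073, -0.169, 0], [-0.073, -0.169, 0], [-0.073, -0.169, 0], [-0.073, -0.169, 0], [-0.073, -0.169, 0], [-0.073, -0.169, 0], [-0.073, -0.169, 0], [0, 0, 0], [0, 0, 0]], "yaw": [0, 0, 0, 0, 0, 0, 0, 0, 0, 0, 0, 0, 0, 0, 0, 0]}}

```text
t: 3.05
position: [0.5284, -0.259, 0.2417]
orientation: [[-0.968, 0.25, -0.001], [0.25, 0.968, 0.001], [0.001, 0.001, -1.0]]
ft_force: [-0.6, 0.0, 0.7]
gripper_width: 0.0001
gripper_force: 0.0
```

```bash
python3 - <<'E'
from h import *
s=snap('wrist','w1'); st=r.read_state(); print(st['t'],st['position'],np.round(st['orientation'],3).tolist(),st['gripper_width'],s['xyz'])
E
```

```text
3.1 [ 0.5284104  -0.25830249  0.24182823] [[-0.969, 0.249, -0.001], [0.249, 0.969, 0.001], [0.001, 0.001, -1.0]] -6.153374521834772e-05 [ 0.44948134 -0.23900926  0.37209678]
```

View pics/w1.png

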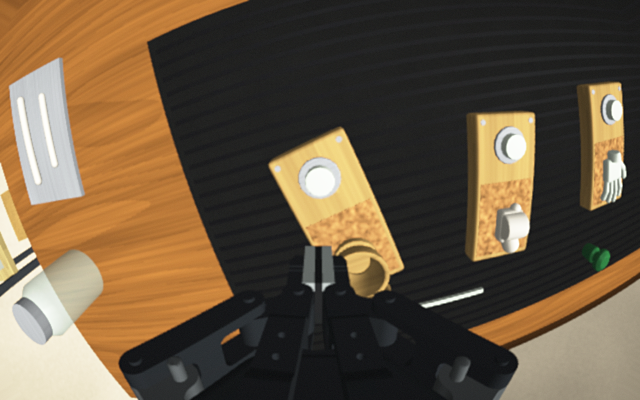

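The wrist view shows the hip cap at (320,181), the ankle cap at (511,146) and the hand cap at (612,111). I'll cast their top faces onto the plane.

```bash
python3 - <<'E'
from h import *
s=load('w1'); g=s['color'].astype(int)
for n,u,v in(('hip',320,181),('ankle',511,146),('hand',612,111)):
    c=g[v-22:v+22,u-22:u+22]; m=(c.min(2)>225).astype(np.uint8)
    k,l,st,ce=cv2.connectedComponentsWithStats(m); i=1+np.argmax(st[1:,4]); p=ce[i]+[u-22,v-22]
    print(n,p.round(1),st[i], [np.round(plane(s,*p,z,True),4) for z in(.05,.055)])
E
```

```text
hip [320.1 181.9] [  8   9  30  29 682] [array([ 0.5347, -0.258 ,  0.05  ]), array([ 0.5334, -0.2577,  0.055 ])]
ankle [515.2 144.1] [ 11   4  26  32 451] [array([ 0.5447, -0.0172,  0.05  ]), array([ 0.5432, -0.0207,  0.055 ])]
hand [616.4 110. ] [ 22  12  10  19 155] [array([0.5282, 0.2025, 0.05  ]), array([0.527 , 0.1956, 0.055 ])]
```

Call:
{"op": "apply_moves", "data": {"translation": [[-0.022, 0.005, 0.1], [0, 0, 0.2], [0, 0, 0.2], [0, 0, 0.2], [0, 0, 0.1], [0, 0, 0.025], [0, 0, 0.025], [0, 0, 0.025], [0, 0, 0.025], [0, 0, 0]], "yaw": [0, 0, 0, 0, 0, 0, 0, 0, 0, 0]}}

```text
t: 4.1
position: [0.534, -0.2598, 0.0635]
orientation: [[-0.968, 0.249, 0.002], [0.249, 0.968, -0.001], [-0.003, -0.001, -1.0]]
ft_force: [0.5, 0.7, 2.0]
gripper_width: -0.0001
gripper_force: 0.9
```

Call:
{"op": "apply_moves", "data": {"translation": [[0, 0, 0.015], [0, 0, 0.015], [0, 0, 0]], "yaw": [0, 0, 0]}}

```text
t: 4.4
position: [0.5338, -0.2598, 0.0568]
orientation: [[-0.968, 0.249, 0.002], [0.249, 0.968, -0.001], [-0.002, -0.0, -1.0]]
ft_force: [2.0, -0.1, 2.3]
gripper_width: -0.0001
gripper_force: 1.4
```

Call:
{"op": "apply_moves", "data": {"translation": [[0, 0, 0.01], [0, 0, 0.01], [0, 0, 0]], "yaw": [0, 0, 0]}}

```text
t: 4.7
position: [0.5338, -0.2598, 0.0541]
orientation: [[-0.968, 0.249, 0.001], [0.249, 0.968, -0.001], [-0.001, -0.0, -1.0]]
ft_force: [-0.6, 2.3, 9.9]
gripper_width: 0.0003
gripper_force: 5.4
```

Call:
{"op": "apply_moves", "data": {"translation": [[0, 0, 0.01], [0, 0, 0.005], [0, 0, 0]], "yaw": [0, 0, 0]}}

```text
t: 5.0
position: [0.5339, -0.2599, 0.0534]
orientation: [[-0.969, 0.249, 0.0], [0.249, 0.969, -0.0], [-0.0, -0.0, -1.0]]
ft_force: [-5.9, 6.2, 22.8]
gripper_width: 0.0001
gripper_force: 11.7
```

Call:
{"op": "apply_moves", "data": {"translation": [[0, 0, -0.2], [0, 0, -0.2], [0, 0, -0.2], [0, 0, -0.2], [0.042, 0.198, 0], [0.042, 0.198, 0], [0.042, 0.198, 0], [0.042, 0.198, 0], [0.042, 0.198, 0], [0.042, 0.198, 0], [0, 0, 0], [0, 0, 0]], "yaw": [0, 0, 0, 0, 0, 0, 0, 0, 0, 0, 0, 0]}}

```text
t: 6.2
position: [0.5426, -0.0163, 0.208]
orientation: [[-0.969, 0.247, -0.002], [0.247, 0.969, -0.001], [0.002, -0.001, -1.0]]
ft_force: [0.3, -0.3, 0.2]
gripper_width: -0.0001
gripper_force: 0.0
```

```bash
python3 - <<'E'
from h import *
s=snap('wrist','w2'); snap('scene','sc2'); g=s['color'].astype(int); print(r.read_state()['position'])
m=((g.min(2)>225)).astype(np.uint8)
k,l,st,ce=cv2.connectedComponentsWithStats(m)
for i in range(1,k):
    if st[i,4]>80 and ce[i][1]<260: print(ce[i].round(1),st[i],[np.round(plane(s,*ce[i],z,True),4) for z in(.044,.055)])
E
```

```text
[ 0.5429311  -0.01760191  0.20851094]
[508.1 125.3] [490 105  35  41 927] [array([0.5274, 0.1985, 0.044 ]), array([0.5251, 0.1912, 0.055 ])]
[319.2 187.1] [ 296  165   47   45 1559] [array([ 0.5463, -0.0163,  0.044 ]), array([ 0.5432, -0.0156,  0.055 ])]
[517.5 213.6] [ 498  183   42   65 1347] [array([0.6342, 0.205 , 0.044 ]), array([0.6278, 0.1975, 0.055 ])]
[125.1 224.4] [110 208  31  34 806] [array([ 0.5321, -0.2519,  0.044 ]), array([ 0.5295, -0.2424,  0.055 ])]
```

View pics/w2.png

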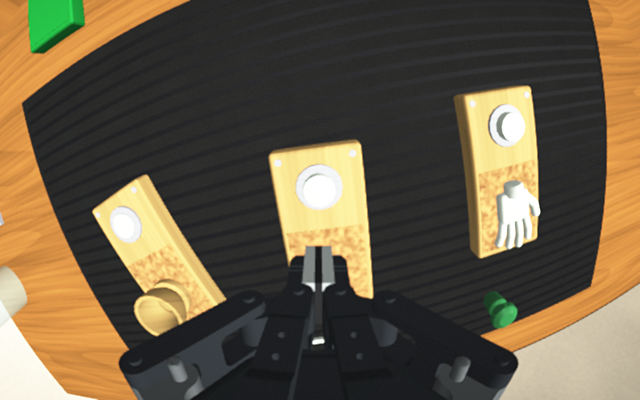

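The hip cap at (125,224) now sits low. The ankle cap at (319,187) lies below the tool, so I'll press it.

Call:
{"op": "apply_moves", "data": {"translation": [[-0.008, 0.002, 0.15], [0, 0, 0.2], [0, 0, 0.2], [0, 0, 0.1], [0, 0, 0.025], [0, 0, 0.025], [0, 0, 0.02], [0, 0, 0.02], [0, 0, 0.02], [0, 0, 0.015], [0, 0, 0.015], [0, 0, 0.01], [0, 0, 0]], "yaw": [0, 0, 0, 0, 0, 0, 0, 0, 0, 0, 0, 0, 0]}}

```text
t: 7.6
position: [0.5465, -0.0173, 0.0533]
orientation: [[-0.969, 0.249, 0.001], [0.249, 0.969, -0.001], [-0.002, -0.001, -1.0]]
ft_force: [-9.5, -1.1, 21.3]
gripper_width: -0.0001
gripper_force: 10.7
```

Call:
{"op": "apply_moves", "data": {"translation": [[0, 0, -0.2], [0, 0, -0.2], [0, 0, -0.2], [0, 0, -0.2], [0.061, 0.171, 0], [0.061, 0.171, 0], [0.061, 0.171, 0], [0.061, 0.171, 0], [0.061, 0.171, 0], [0.061, 0.171, 0], [0, 0, 0], [0, 0, 0]], "yaw": [0, 0, 0, 0, 0, 0, 0, 0, 0, 0, 0, 0]}}

```text
t: 8.8
position: [0.5247, 0.2009, 0.2087]
orientation: [[-0.969, 0.247, -0.001], [0.247, 0.969, -0.0], [0.001, -0.0, -1.0]]
ft_force: [0.0, -0.9, -0.6]
gripper_width: -0.0
gripper_force: 0.0
```

```bash
python3 - <<'E'
from h import *
s=snap('wrist','w3'); g=s['color'].astype(int); print(r.read_state()['position'])
m=((g.min(2)>225)).astype(np.uint8)
k,l,st,ce=cv2.connectedComponentsWithStats(m)
for i in range(1,k):
    if st[i,4]>80 and ce[i][1]<260: print(ce[i].round(1),st[i],[np.round(plane(s,*ce[i],z,True),4) for z in(.044,.055)])
E
```

```text
[0.52499226 0.20012359 0.20876919]
[318.9 185.1] [ 296  163   46   45 1589] [array([0.5268, 0.2012, 0.044 ]), array([0.5238, 0.2019, 0.055 ])]
[149.7 244. ] [134 227  33  35 863] [array([ 0.5459, -0.011 ,  0.044 ]), array([ 0.5421, -0.0024,  0.055 ])]
```

View pics/w3.png

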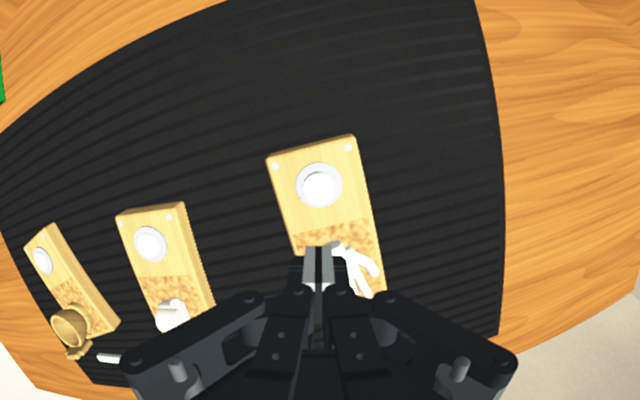

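The hip cap at (43,260) and the ankle cap at (150,244) are both down. The hand's cap at (319,185) is right below the tool.

Call:
{"op": "apply_moves", "data": {"translation": [[0, 0, 0.15], [0, 0, 0.2], [0, 0, 0.2], [0, 0, 0.1], [0, 0, 0.025], [0, 0, 0.025], [0, 0, 0.02], [0, 0, 0.02], [0, 0, 0.02], [0, 0, 0.015], [0, 0, 0.015], [0, 0, 0.01], [0, 0, 0]], "yaw": [0, 0, 0, 0, 0, 0, 0, 0, 0, 0, 0, 0, 0]}}

```text
t: 10.15
position: [0.5268, 0.2003, 0.0533]
orientation: [[-0.969, 0.249, 0.002], [0.249, 0.969, -0.001], [-0.002, -0.0, -1.0]]
ft_force: [-7.9, -5.2, 20.8]
gripper_width: -0.0003
gripper_force: 10.5
```

Call:
{"op": "apply_moves", "data": {"translation": [[0, 0, -0.2], [0, 0, -0.2], [0, 0, -0.2], [0, 0, -0.2], [0, 0, -0.1], [0, 0, 0], [0, 0, 0], [0, 0, 0]], "yaw": [0, 0, 0, 0, 0, 0, 0, 0]}}

```text
t: 10.95
position: [0.5241, 0.2001, 0.2268]
orientation: [[-0.968, 0.249, -0.004], [0.249, 0.968, -0.001], [0.003, -0.002, -1.0]]
ft_force: [-1.0, 1.3, -0.1]
gripper_width: -0.0
gripper_force: 0.0
```

```bash
python3 - <<'E'
from h import *
s=snap('side','sd4'); a=load('side0')
f=lambda c:cv2.resize(c['color'][140:280,310:460],None,fx=2.6,fy=2.6,interpolation=cv2.INTER_CUBIC)[...,::-1]
cv2.imwrite('pics/cmp.png',np.hstack([f(a),f(s)]))
E
```

```text
(no output)
```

View pics/cmp.png

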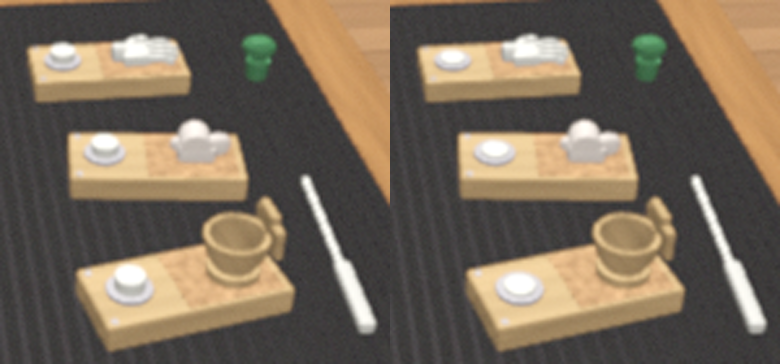

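The before and after side views show all three caps down at (453,60), (494,152) and (519,287). The models, stopper and pointer have not moved.

```bash
python3 -c "
from plant import r
print(r.sign_off())"
```

```text
the job is handed in; nothing more can be done
None
```

I pressed all three keys down to their hard stops in the order hip socket, ankle bone, hand; before-and-after side views show nothing else moved, the arm is clear, and the job is handed in (no verdict was returned).

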